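Clamp a plaster cast in the rotary vice and turn it to the index post

ROBOT

A 7-joint arm with a two-finger parallel gripper is mounted at the origin on a cart in front of the work surface, level with it; the furniture and walls round the work are solid. World frame = base frame: x ahead of the robot, y to its left, z up, the work surface at z = 0. Lengths are in m, angles in rad, forces in N, time in s.
With the tool pointing down it reaches from about 0.425 to 0.825 m from the base axis. Payload 3.6 kg.
Tool frame: the origin (TCP) lies midway between the tips of the shut fingers; the grasp point (between the pads) lies 19 mm behind it; z points along the fingers, y is the line along which they close (so a half turn about z gives the same grasp; the last joint's range is limited). The gripper opens to 85 mm and grips with 20 to 120 N. Pads are 22 mm wide; open, the fingers measure 114 mm over their backs; the gripper's body (76 mm by 85 mm) begins 54 mm behind the grasp point. The pads swing forward as they close: fully open they stand 13 mm farther back than shut.
Start: joints at [1.169, 0.615, -0.013, 1.423, 0.008, 1.103, -0.04], TCP at [0.238, -0.605, 0.231] pointing down, gripper open.
Joint ranges: [-3.12, 3.12], [-0.3, 2.06], [-1.34, 1.32], [0.26, 2.42], [-1.36, 4.5], [0.01, 1.98], [-2.84, 2.84]. Speed limits (rad/s): [2.79, 2.79, 3.14, 3.14, 3.14, 3.14, 3.14].

INTERFACE

Orientations are given as a rotation vector (axis times angle).
In Python, from bench import env gives the robot as it stands.
- The arm moves only by the tool move_arm, never from a script. Its argument "plan" is a list that holds one entry, the list of rows, each a list of 4 numbers: the shift along the tool's x, y, z as a fraction of full scale, then the turn about the tool's z as a fraction of full scale. A call has 1 to 12 rows; each row shifts and turns the commanded pose from where the row before left it, along the tool's axes as they then stand; what a row does not reach is not made up. Full scale, the value 1, is 80 cm for a shift and 4 degrees for a turn. A row lasts 1/12 s, in which the tool goes at most 41.7 mm and 7.16 degrees, less where a joint would pass 70% of its speed; a pose out of reach is approached as far as the arm can. A call with a number of a shift or a turn outside -1 to 1 is refused whole. A call with a gripper value outside its range is refused whole. "hand" is the closure, from 0 (fully open) to 1 (shut), set as the call begins (left out, the last holds). The fingers move at their own pace and stop on an object; the grip force is fixed at half the most. Time passes only in rows, so rows that do not move let the fingers close. It gives the time, the measured TCP pose, the force, the opening and the grip force at its end, in the units of the state.
- env.read_state(): the state, without advancing time (a new reading comes with each control period).
- env.camera(name): name is "scene" or "top" or "wrist"; returns a dict with "color" (420x560x3 uint8, blue, green, red), "intrinsics" (3x3 intrinsics, pixels), "dist" ([k1, k2, p1, p2, k3] as OpenCV has them; the pictures are not rectified), "view" (4x4, takes a point from world to camera coordinates). Camera axes: x right, y down, z forward; pixel columns grow to the right and rows downward; lengths in m; the calibration is good to about 2 mm. A picture is of the moment at which its call begins. There is no depth.
- env.sign_off(): hands the job in; it is judged then, once.
The state is a dict: "time_s": time; "q": joint angles; "dq": joint speeds; "joint_efforts": joint torques, N m; "ee_pos": TCP position; "eef_rot": TCP orientation; "contact_force": force on the tool from outside, world axes, zero at the start; "torque": the same for the moment, N m; "opening": finger opening in m; "grip_force": force on a finger pad.
Only numpy, scipy, OpenCV 4.12 (cv2) and the standard library are available. Lean on these libraries where they do the work, as an engineer would, in place of code of your own. Each camera call takes 0.05 s, during which the arm holds its last target. There are 200 camera calls.

TASK

Stand the plaster cast from the bare worktop upright in the middle of the rotary vice's round turning table with its flat back towards the fixed stop, and slide the jaw in until the cast is held snugly between jaw and stop. Then turn the table until the pointer on its far rim stands exactly opposite the thin blade of the index post, and let go. Leave the other things on the worktop where they are.

Things in the scene. Friction and masses are not known exactly. Their poses are not given: they have to be found in the camera images.
- cast_mid (a point): White plaster dental cast, teeth on top, alone on the bare worktop right of the vice, 70 to 130 g: 55 mm front to back (x), 67 mm wide (y), 40 mm high. Only its solid base, 27 mm high, can be grasped: flat upright back (58 mm wide, at +x), parallel flat front (25 mm wide, at -x), sides tapering to the front. This point: centre of the base, 14 mm above the underside; +x to the back, +z up.
- cast_back (a point): Centre of the cast's flat back face, 27 mm from cast_mid along the cast's +x.
- cast_front (a point): Centre of the cast's flat front face, 28 mm from cast_mid along the cast's -x.
- foot: Fixed grey round foot of the rotary vice, 254 mm across, 20 mm high, bolted down. Origin on the worktop on the turning axis. Its x axis is the zero direction of joint wheel. A tall model trimmer (340 mm high) stands on the worktop behind and to the left of it: swing the arm round in front of it.
- wheel (a joint): Angle of the turning table about its upright axis, rad, positive counterclockwise seen from above; at 0 the pointer lies along the foot's +x. Range -1.8 to 1.8. Stiff enough to stay where it is left: about 2 N at the handle turns it. The index post always lies counterclockwise of the pointer at the start, 0.6 to 2.1 rad on.
- wheel_top (a point): Centre of the table's flat top (aluminium disc, 206 mm across, top 40 mm above the worktop). Its frame turns with the table: +x to the pointer, -x to the handle, +y to the fixed stop, -y to the open jaw. The stop is a steel bar 24 mm high and 70 mm long (x); its clamping face lies at y = +50 mm. Table empty between stop and jaw.
- pointer_tip (a point): Tip of the dark cone-shaped pointer on the table's rim, 110 mm from the axis, 8 mm above the table top, on the side opposite the handle.
- handle_mid (a point): Upright round black handle of the table, 22 mm thick, standing 55 mm high on the table top, 84 mm from the axis. This point is on its axis, 30 mm above the table top.
- jaw (a joint): Travel of the steel sliding jaw towards the fixed stop, m: 0 is fully open (128 mm between jaw and stop), range 0 to 0.085; about 0.073 when it closes on the cast. It slides along the table's y, needs about 3 N and stays where it is left.
- jaw_face (a point): Middle of the jaw's flat clamping face, 14 mm above the table top; axes as wheel_top, so the stop lies in its +y. The jaw is 56 mm wide (x), 16 mm thick and 24 mm high.
- jaw_tab (a point): Upright steel tab on the jaw, 24 mm wide (x), 14 mm thick (y), from 24 to 64 mm above the table top, 9 mm behind the clamping face. This point is its centre, 46 mm above the table top. Pinch it across its width, or push it from behind.
- index_mark (a point): The mark: inner edge of the thin upright steel blade of the fixed index post, 118 mm from the table's axis, 68 mm above the worktop. Blade 4 mm thick, top 111 mm above the worktop, on a dark block on the foot's ring, on the side away from the robot. +x points outwards from the axis, y along the rim. Set right, the pointer's tip is on the blade's line, 8 mm inside it.
- wax_jar: Brown jar with a white lid, 52 mm across, 48 mm high; origin under its centre. Leave alone.
- timer: Small white lab timer standing on edge, 21 x 58 mm on plan, 58 mm high; origin under its centre. Leave alone.
There are look-alikes about, which are no part of the job. Leave any green look-alike of the part that bears cast_mid alone.

How it is judged:
By the outcome, as a careful person would: the job done as asked, in the order asked, and still so for the second after the job is handed in, with the robot touching nothing.
It also fails if it takes over 64 s, if anything falls off the work surface, if the arm or the gripper's body presses on something with over 40 N, if the wrist force passes 120 N, or if a joint passes its speed limit or range.

## Working session

There is one attempt and no reset: what is moved stays moved. The work goes in short steps, Python scripts to look and compute and a tool call to move; the robot and the scene stay as the last step left them, time stands still between calls to the robot, and variables do not carry over. Pictures are saved under pics/ and viewed, at most 10 in all, crops included, and the job is handed in when it is done.

Besides the shell and the picture viewer there is one more tool, called after "Call:" as name(argument=value, ...), one argument or row to a line, values as JSON. move_arm: Moves the arm, as the interface text tells. Its arguments: {"type":"object","properties":{"plan":{"type":"array","items":{"type":"array","items":{"type":"array","items":{"type":"number"}}}},"hand":{"type":"number"}},"required":["plan"]}

```bash
mkdir -p pics; ls
python3 - <<'E'
from bench import env
import cv2,numpy as np,json
s=env.read_state();print({k:np.round(v,3).tolist() for k,v in s.items()})
for n in("scene","top"):
    c=env.camera(n);cv2.imwrite(f"pics/{n}0.png",c["color"])
    print(n,np.round(c["intrinsics"],2).tolist(),np.round(c["dist"],4),np.round(c["view"],4).tolist())
E
```

```text
pics
{'time_s': 0.0, 'q': [1.17, 0.616, -0.013, 1.425, 0.008, 1.103, -0.04], 'dq': [0.0, -0.002, 0.001, -0.0, 0.001, -0.001, 0.002], 'joint_efforts': [-0.001, -46.921, 0.259, -17.103, 0.01, 0.01, 0.0], 'ee_pos': [0.238, -0.604, 0.23], 'eef_rot': [-3.084, -0.585, 0.001], 'contact_force': [-0.233, 0.485, 0.815], 'torque': [0.031, -0.003, -0.019], 'grip_force': 0.0, 'opening': 0.085}
scene [[494.77, 0.0, 271.49], [0.0, 494.77, 210.25], [0.0, 0.0, 1.0]] [0.0092 0.     0.     0.     0.    ] [[-0.4708, -0.882, 0.0191, 0.0926], [-0.3987, 0.1934, -0.8964, 0.357], [0.787, -0.4296, -0.4428, 0.8846], [0.0, 0.0, 0.0, 1.0]]
top [[484.69, 0.0, 269.18], [0.0, 484.69, 215.74], [0.0, 0.0, 1.0]] [-0.0789  0.      0.      0.      0.    ] [[-0.0177, -0.9997, -0.0175, -0.1519], [-0.9959, 0.0191, -0.088, 0.5822], [0.0883, 0.0158, -0.996, 1.0898], [0.0, 0.0, 0.0, 1.0]]
```

View pics/top0.png

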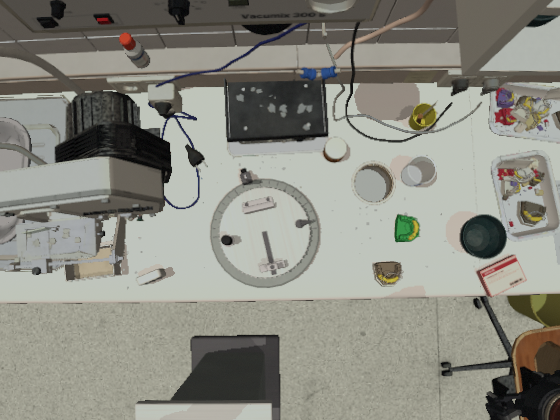

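View pics/scene0.png

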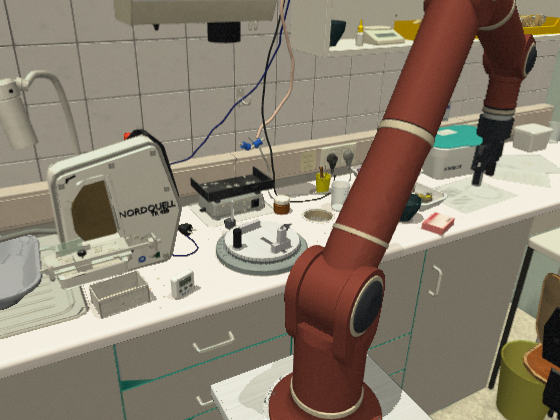

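Run:
```python
import cv2,numpy as np
i=cv2.imread("pics/top0.png")
a=cv2.resize(i[160:300,195:335],(560,560),interpolation=cv2.INTER_CUBIC)
b=cv2.resize(i[250:295,360:415][:, :],(240,196),interpolation=cv2.INTER_CUBIC) 
b=cv2.resize(i[255:290,367:407],(240,210),interpolation=cv2.INTER_CUBIC)
o=np.zeros((560,800,3),np.uint8);o[:,:560]=a;o[:210,560:]=b
o[300:510,560:]=cv2.resize(i[195:230,510:550],(240,210),interpolation=cv2.INTER_CUBIC)
cv2.imwrite("pics/crop0.png",o)
```

```text
(no output)
```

View pics/crop0.png

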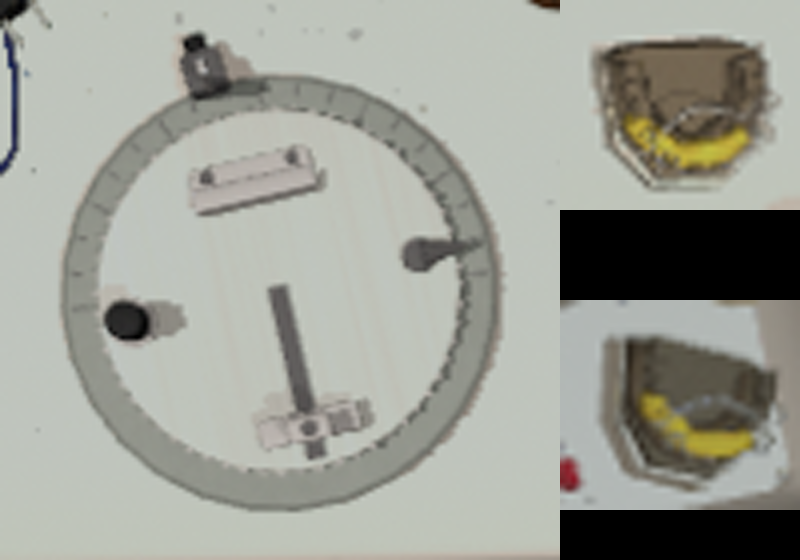

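```bash
cat > h.py <<'E'
from bench import env
import cv2,numpy as np
from scipy.spatial.transform import Rotation as R
def p2w(c,uv,z):
    "pixels -> world points on plane(s) z"
    n=cv2.undistortPoints(np.array(uv,float).reshape(-1,1,2),c["intrinsics"],c["dist"]).reshape(-1,2)
    V=c["view"];d=np.c_[n,np.ones(len(n))]@V[:3,:3];o=-V[:3,:3].T@V[:3,3]
    return o+d*((np.array(z)-o[2])/d[:,2])[:,None]
def w2p(c,P):
    V=c["view"];return cv2.projectPoints(np.array(P,float).reshape(-1,3),cv2.Rodrigues(V[:3,:3])[0],V[:3,3],c["intrinsics"],c["dist"])[0].reshape(-1,2)
def look(n,f=None):
    c=env.camera(n)
    if f: cv2.imwrite("pics/"+f,c["color"])
    return c
def st():
    s=env.read_state();r=R.from_rotvec(s["eef_rot"]).as_matrix()
    print("t",round(s["time_s"],2),"tcp",np.round(s["ee_pos"],4),"x",np.round(r[:,0],3),"y",np.round(r[:,1],3),"z",np.round(r[:,2],3),"F",np.round(s["contact_force"],1),"op",np.round(s["opening"],4),"g",np.round(s["grip_force"],1));return s,r
def rel(P):
    "tool-axis offset to world point P, in row fractions"
    s,r=st();d=r.T@(np.array(P)-s["ee_pos"]);print("tool d(m)",np.round(d,4),"full-scale",np.round(d/.8,4));return d
E
python3 - <<'E'
from h import *
c=look("top")
k=lambda x,y:(195+x/4-.375,160+y/4-.375)
q=lambda x,y:(367+(x-560)/6-.4,255+y/6-.4)
uv=[k(63,293),k(497,293),k(280,75),k(280,512),k(127,320),k(482,242),k(205,213),k(325,182),k(203,65),k(258,430),k(370,405),q(607,45),q(757,40),q(602,125),q(652,188),q(725,188),q(765,75)]
z=[.02,.02,.02,.02,.095,.048,.064,.064,.111,.064,.064,.035,.035,0,0,0,.035]
print(np.round(p2w(c,uv,z),4))
g=(c["color"][150:300,190:340]).astype(int)
st()
E
```

```text
[[ 0.5426 -0.0261  0.02  ]
 [ 0.538  -0.276   0.02  ]
 [ 0.6671 -0.1535  0.02  ]
 [ 0.4152 -0.1492  0.02  ]
 [ 0.5233 -0.0709  0.095 ]
 [ 0.5654 -0.266   0.048 ]
 [ 0.5832 -0.1116  0.064 ]
 [ 0.5992 -0.1785  0.064 ]
 [ 0.6582 -0.1146  0.111 ]
 [ 0.4628 -0.1391  0.064 ]
 [ 0.4754 -0.2009  0.064 ]
 [ 0.4687 -0.3987  0.035 ]
 [ 0.4694 -0.4555  0.035 ]
 [ 0.4374 -0.4027  0.    ]
 [ 0.4127 -0.4213  0.    ]
 [ 0.4121 -0.4498  0.    ]
 [ 0.4562 -0.4581  0.035 ]]
t 0.15 tcp [ 0.2378 -0.6043  0.2304] x [ 0.931  0.366 -0.   ] y [ 0.366 -0.931 -0.002] z [-0.001  0.002 -1.   ] F [ 0.   0.2 -1. ] op 0.0855 g 0.0
```

Run:
```python
from h import *
c=look("top")
for z in (.1,.2,.3,.34): print(z,np.round(p2w(c,[(170,165),(172,205),(130,200),(125,278)],[z]*4)[:,:2],3).tolist())
s=look("scene")
P=[[x,y,z] for x in(.52,.58,.64) for y in(0.0,.04) for z in (.1,.3)]
print(np.c_[P,np.round(w2p(s,P))])
st()
rel([.43,-.431,.20])
```

```text
0.1 [[0.688, 0.05], [0.6, 0.046], [0.613, 0.138], [0.444, 0.148]]
0.2 [[0.668, 0.028], [0.588, 0.024], [0.6, 0.107], [0.448, 0.116]]
0.3 [[0.648, 0.006], [0.577, 0.002], [0.587, 0.077], [0.451, 0.085]]
0.34 [[0.64, -0.003], [0.572, -0.007], [0.582, 0.064], [0.453, 0.072]]
[[5.20e-01 0.00e+00 1.00e-01 2.12e+02 2.34e+02]
 [5.20e-01 0.00e+00 3.00e-01 2.09e+02 1.59e+02]
 [5.20e-01 4.00e-02 1.00e-01 1.97e+02 2.37e+02]
 [5.20e-01 4.00e-02 3.00e-01 1.93e+02 1.62e+02]
 [5.80e-01 0.00e+00 1.00e-01 2.03e+02 2.24e+02]
 [5.80e-01 0.00e+00 3.00e-01 2.00e+02 1.52e+02]
 [5.80e-01 4.00e-02 1.00e-01 1.89e+02 2.27e+02]
 [5.80e-01 4.00e-02 3.00e-01 1.84e+02 1.54e+02]
 [6.40e-01 0.00e+00 1.00e-01 1.95e+02 2.15e+02]
 [6.40e-01 0.00e+00 3.00e-01 1.91e+02 1.44e+02]
 [6.40e-01 4.00e-02 1.00e-01 1.81e+02 2.18e+02]
 [6.40e-01 4.00e-02 3.00e-01 1.76e+02 1.47e+02]]
t 0.25 tcp [ 0.2379 -0.6045  0.2308] x [0.931 0.366 0.   ] y [ 0.366 -0.931 -0.001] z [-0.     0.001 -1.   ] F [0.7 0.7 0.2] op 0.0851 g 0.0
t 0.25 tcp [ 0.2379 -0.6045  0.2308] x [0.931 0.366 0.   ] y [ 0.366 -0.931 -0.001] z [-0.     0.001 -1.   ] F [0.7 0.7 0.2] op 0.0851 g 0.0
tool d(m) [ 0.2423 -0.0911  0.0309] full-scale [ 0.3029 -0.1139  0.0386]
```

Call:
move_arm(
  plan=[
    [[0.026, 0.011, 0.002, -1], [0.026, 0.011, 0.002, -1], [0.026, 0, 0.002, -1], [0.026, 0, 0.002, -1], [0.026, 0, 0.002, -1], [0.026, -0.01, 0, -1], [0.026, -0.01, 0, -1], [0.026, -0.01, 0, -1], [0.02, -0.01, 0, -1], [0, 0, 0, -1], [0, 0, 0, -1], [0, 0, 0, -1]],
  ],
  hand=0,
)

```text
time_s: 1.25
ee_pos: [0.3649, -0.4907, 0.2234]
eef_rot: [-2.578, -1.796, 0.0]
contact_force: [0.4, -0.1, -0.3]
opening: 0.0854
grip_force: 0.0
```

Call:
move_arm(
  plan=[
    [[0.01, 0.015, 0, -1], [0.01, 0.015, 0, -1], [0.01, 0.015, 0, -1], [0.01, 0.015, 0, -1], [0.01, 0.015, 0, -1], [0, 0, 0, -0.15], [0, 0, 0, 0]],
  ],
)

```text
time_s: 1.83
ee_pos: [0.432, -0.4648, 0.2231]
eef_rot: [-2.219, -2.223, -0.0]
contact_force: [-0.1, -0.6, -0.6]
opening: 0.0856
grip_force: 0.0
```

Run:
```python
from h import *
c=look("wrist","w1.png");rel([.43,-.431,.20]);print(np.round(c["view"],3),c["intrinsics"])
print(w2p(c,[[.44,-.431,0],[.467,-.43,.027]]))
```

```text
t 1.88 tcp [ 0.4308 -0.4658  0.2231] x [ 0.001  1.    -0.   ] y [ 1.    -0.001 -0.001] z [-0.001 -0.    -1.   ] F [-0.5 -1.2  0.1] op 0.0855 g 0.0
tool d(m) [ 0.0348 -0.0008  0.0231] full-scale [ 0.0435 -0.001   0.0289]
[[ 1.     0.002 -0.002 -0.43 ]
 [ 0.003 -0.953  0.302 -0.482]
 [-0.001 -0.302 -0.953  0.232]
 [ 0.     0.     0.     1.   ]] [[378.47184348   0.         279.19427915]
 [  0.         378.47184348 206.54522467]
 [  0.           0.           1.        ]]
[[288.70111846 133.7372249 ]
 [319.82342093 136.30383941]]
```

View pics/w1.png

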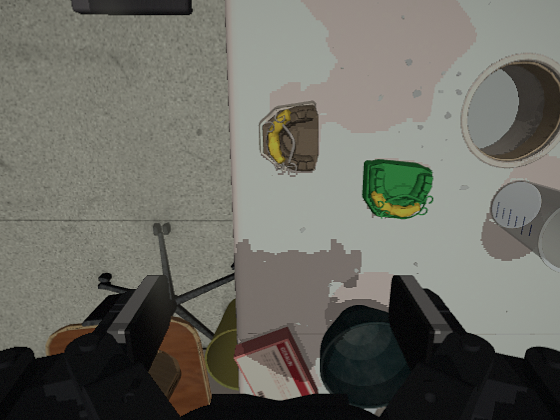

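Call:
move_arm(
  plan=[
    [[0.017, 0.004, 0.03, 0], [0.017, 0.004, 0.03, 0], [0.017, 0.003, 0.031, 0], [0, 0, 0, 0], [0, 0, 0, 0]],
  ],
)

```text
time_s: 2.3
ee_pos: [0.439, -0.4248, 0.1499]
eef_rot: [-2.219, -2.22, 0.002]
contact_force: [0.5, -0.7, 0.8]
opening: 0.085
grip_force: 0.0
```

Run:
```python
from h import *
c=look("wrist");st();np.save("c2.npy",c,allow_pickle=True)
u,v=np.round(w2p(c,[[.44,-.431,.0]])[0]).astype(int);print(u,v)
i=c["color"];y0,x0=max(v-75,0),u-95
cv2.imwrite("pics/w2.png",cv2.resize(i[y0:y0+150,x0:x0+190],None,fx=4,fy=4,interpolation=cv2.INTER_CUBIC));print(x0,y0)
```

```text
t 2.35 tcp [ 0.4398 -0.4265  0.1514] x [ 0.001  1.    -0.002] y [ 1.    -0.001 -0.   ] z [-0.    -0.002 -1.   ] F [-0.1 -0.2  0.5] op 0.0851 g 0.0
282 195
187 120
```

View pics/w2.png

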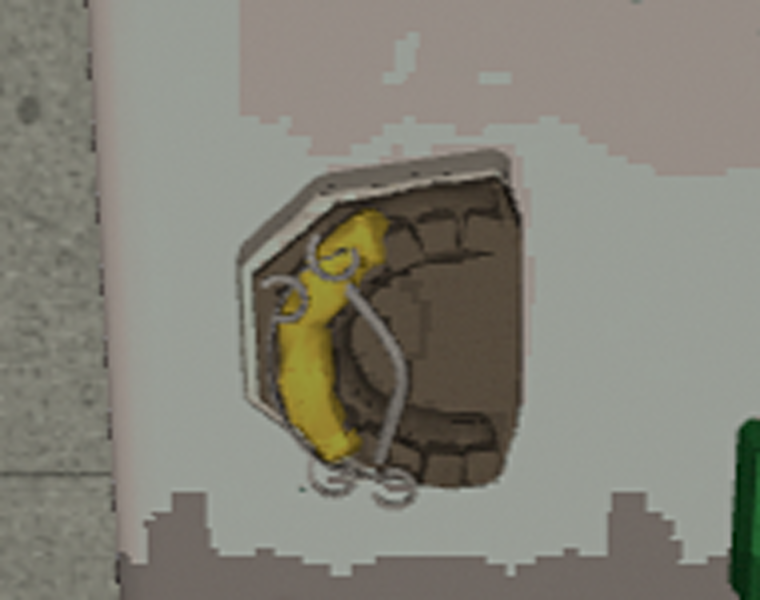

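Run:
```python
from h import *
c=np.load("c2.npy",allow_pickle=True).item()
k=lambda x,y:(187+x/4-.4,120+y/4-.4)
print(np.round(p2w(c,[k(240,262),k(248,397),k(522,215),k(522,410),k(315,180),k(500,150),k(500,480)],[.027,.027,.03,.03,.027,.027,.03]),4))
```

```text
[[ 0.4142 -0.416   0.027 ]
 [ 0.4151 -0.4419  0.027 ]
 [ 0.4647 -0.4065  0.03  ]
 [ 0.4658 -0.4432  0.03  ]
 [ 0.428  -0.4009  0.027 ]
 [ 0.4607 -0.3955  0.027 ]
 [ 0.4621 -0.4571  0.03  ]]
```

Call:
move_arm(
  plan=[
    [[-0.002, 0.001, 0.03, -0.5], [0, 0, 0.04, 0], [0, 0, 0.04, 0], [0, 0, 0.04, 0], [0, 0, 0.02, 0], [0, 0, 0.01, 0], [0, 0, 0.008, 0], [0, 0, 0, 0], [0, 0, 0, 0]],
  ],
)

```text
time_s: 3.1
ee_pos: [0.4421, -0.4276, 0.0016]
eef_rot: [2.18, 2.258, -0.0]
contact_force: [-0.6, -0.1, 0.4]
opening: 0.0854
grip_force: 0.0
```

Call:
move_arm(
  plan=[
    [[0, 0, 0, 0], [0, 0, 0, 0], [0, 0, 0, 0], [0, 0, 0, 0], [0, 0, 0, 0], [0, 0, 0, 0], [0, 0, 0, 0], [0, 0, 0, 0], [0, 0, 0, 0], [0, 0, 0, 0]],
  ],
  hand=1,
)

```text
time_s: 3.93
ee_pos: [0.442, -0.4268, 0.0017]
eef_rot: [2.179, 2.259, -0.0]
contact_force: [-0.7, 0.1, 6.6]
opening: 0.0535
grip_force: 65.9
```

Call:
move_arm(
  plan=[
    [[0, 0, -0.01, 0], [0, 0, -0.03, 0], [0, 0, -0.04, 0], [0, 0, -0.04, 0], [0, 0, -0.04, 0], [0.03, 0.005, -0.04, 0], [0.035, 0.01, -0.04, 0], [0.035, 0.01, -0.04, 0], [0.035, 0.01, -0.03, 0], [0.035, 0.01, -0.01, 0], [0.035, 0.01, 0, 0], [0.035, 0.01, 0, 0]],
  ],
)

```text
time_s: 4.93
ee_pos: [0.4858, -0.2329, 0.255]
eef_rot: [2.18, 2.26, 0.001]
contact_force: [0.3, -0.5, -1.3]
opening: 0.0536
grip_force: 65.1
```

Call:
move_arm(
  plan=[
    [[0.035, 0.015, 0, -1], [0.035, 0.015, 0, -1], [0.035, 0.015, 0, -0.5], [0.03, 0.015, 0, 0], [0, 0, 0, 0], [0, 0, 0, 0], [0, 0, 0, 0]],
  ],
)

```text
time_s: 5.52
ee_pos: [0.5187, -0.1219, 0.2537]
eef_rot: [-1.976, -2.442, 0.002]
contact_force: [-0.3, -0.6, -1.2]
opening: 0.0536
grip_force: 65.0
```

Run:
```python
from h import *
c=look("wrist","w3.png");st();np.save("c3.npy",c,allow_pickle=True)
```

```text
t 5.57 tcp [ 0.5187 -0.1227  0.2536] x [-0.207  0.978 -0.001] y [ 0.978  0.207 -0.001] z [-0.001 -0.001 -1.   ] F [ 0.5 -0.7 -1.5] op 0.054 g 65.0
```

View pics/w3.png

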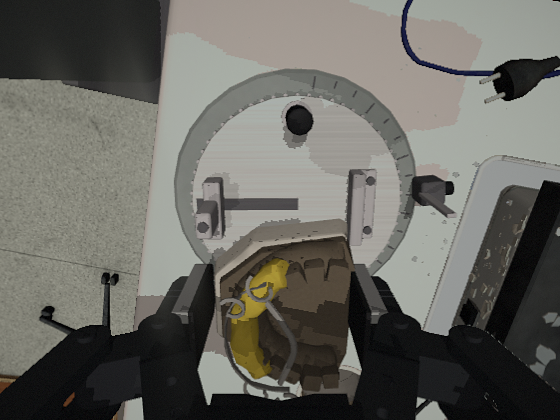

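Run:
```python
from h import *
c=np.load("c3.npy",allow_pickle=True).item()
i=c["color"]
cv2.imwrite("pics/w3c.png",cv2.resize(i[60:260,165:465],None,fx=2.66,fy=2.66,interpolation=cv2.INTER_CUBIC))
def circ(P):
    A=np.c_[2*P[:,:2],np.ones(len(P))];s=np.linalg.lstsq(A,(P[:,:2]**2).sum(1),rcond=None)[0];return s[:2],np.sqrt(s[2]+s[:2]@s[:2])
P=p2w(c,[(175,185),(297,69),(415,185),(230,90),(365,93),(195,125)],[.02]*6);print(circ(P))
print(np.round(p2w(c,[(300,121),(349,172),(349,243),(225,205),(298,204)],[.095,.064,.064,.04,.04]),4))
```

```text
(array([ 0.53997989, -0.15052808]), np.float64(0.12344596056036622))
[[ 0.5228 -0.0687  0.095 ]
 [ 0.5778 -0.1054  0.064 ]
 [ 0.596  -0.1719  0.064 ]
 [ 0.4724 -0.1674  0.04  ]
 [ 0.5426 -0.1513  0.04  ]]
```

View pics/w3c.png

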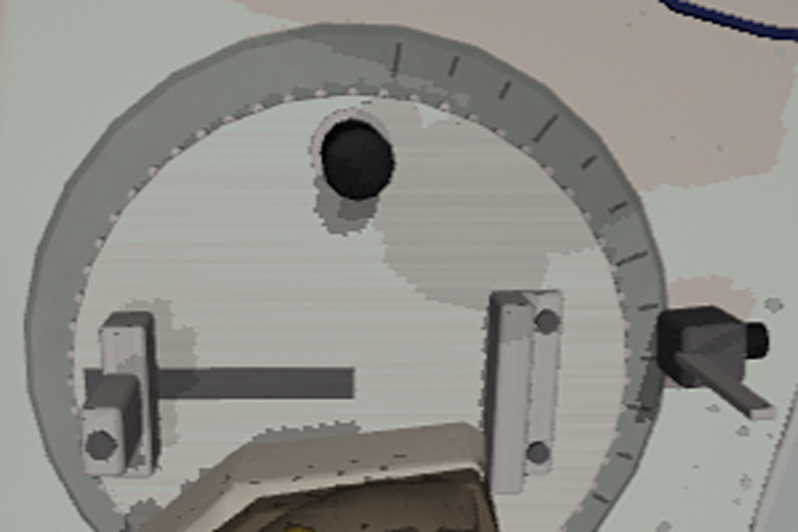

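Call:
move_arm(
  plan=[
    [[-0.014, 0.006, 0.02, -0.1], [-0.014, 0.007, 0.03, 0], [-0.012, 0.006, 0.03, 0], [0, 0, 0.03, 0], [0, 0, 0.03, 0], [0, 0, 0.03, 0], [0, 0, 0.03, 0], [0, 0, 0.02, 0], [0, 0, 0, 0], [0, 0, 0, 0]],
  ],
)

```text
time_s: 6.4
ee_pos: [0.5402, -0.1506, 0.0772]
eef_rot: [-1.969, -2.446, 0.002]
contact_force: [-0.2, -0.5, 0.1]
opening: 0.0538
grip_force: 65.0
```

Run:
```python
from h import *
rel([.540,-.151,.043])
```

```text
t 6.4 tcp [ 0.5402 -0.1506  0.0772] x [-0.214  0.977  0.   ] y [ 0.977  0.214 -0.002] z [-0.002 -0.    -1.   ] F [-0.2 -0.5  0.1] op 0.0538 g 65.0
tool d(m) [-0.0003 -0.0002  0.0342] full-scale [-0.0004 -0.0003  0.0427]
```

Call:
move_arm(
  plan=[
    [[0, 0, 0.02, 0], [0, 0, 0.01, 0], [0, 0, 0.006, 0], [0, 0, 0.004, 0], [0, 0, 0.003, 0], [0, 0, 0, 0], [0, 0, 0, 0]],
  ],
)

```text
time_s: 6.98
ee_pos: [0.5413, -0.1493, 0.0438]
eef_rot: [1.967, 2.449, 0.0]
contact_force: [-0.6, 0.2, -1.2]
opening: 0.0539
grip_force: 65.1
```

Call:
move_arm(
  plan=[
    [[0, 0, 0.0015, 0], [0, 0, 0, 0], [0, 0, 0, 0], [0, 0, 0, 0]],
  ],
)

```text
time_s: 7.32
ee_pos: [0.541, -0.1492, 0.0423]
eef_rot: [1.967, 2.45, 0.0]
contact_force: [0.3, -0.3, 0.1]
opening: 0.0534
grip_force: 65.1
```

Call:
move_arm(
  plan=[
    [[0, 0, 0, 0], [0, 0, 0, 0], [0, 0, 0, 0], [0, 0, 0, 0], [0, 0, 0, 0], [0, 0, 0, 0]],
  ],
  hand=0.29,
)

```text
time_s: 7.82
ee_pos: [0.541, -0.1493, 0.0422]
eef_rot: [1.967, 2.45, 0.0]
contact_force: [0.3, 0.2, 0.1]
opening: 0.0607
grip_force: 0.0
```

Call:
move_arm(
  plan=[
    [[0, 0, -0.01, 0], [0, 0, -0.03, 0], [0, 0, -0.04, 0], [0, 0, -0.04, 0], [-0.002, -0.036, -0.02, 0], [0, -0.036, 0, 0], [0, -0.036, 0, 0], [0, -0.036, 0, 0], [0, 0, 0, 0], [0, 0, 0, 0]],
  ],
)

```text
time_s: 8.65
ee_pos: [0.4275, -0.1764, 0.1548]
eef_rot: [1.969, 2.447, -0.001]
contact_force: [0.4, 0.3, 0.4]
opening: 0.0606
grip_force: 0.0
```

Run:
```python
from h import *
c=look("wrist","w4.png");np.save("c4.npy",c,allow_pickle=True)
rel([.4296,-.1755,.075])
```

```text
t 8.7 tcp [ 0.4293 -0.176   0.1549] x [-0.215  0.977 -0.001] y [0.977 0.215 0.002] z [ 0.002 -0.001 -1.   ] F [1.  0.1 0.8] op 0.0607 g 0.0
tool d(m) [0.0005 0.0002 0.0799] full-scale [0.0006 0.0003 0.0999]
```

View pics/w4.png

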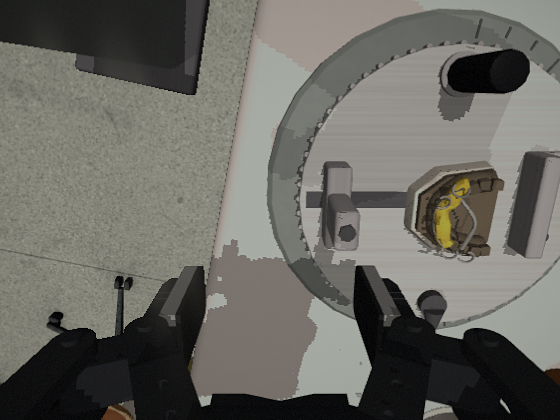

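```bash
cat >> h.py <<'E'
A=np.array([.5405,-.151]);T=np.radians(12.4)
def tab(P,T=T):
    "world -> table x,y"
    d=np.atleast_2d(P)[:,:2]-A;return d@np.array([[np.sin(T),np.cos(T)],[-np.cos(T),np.sin(T)]])
E
python3 - <<'E'
from h import *
c=np.load("c4.npy",allow_pickle=True).item()
# tab top corners approx, cast front face bottom ends, slot centre line
print(np.round(tab(p2w(c,[(343,210),(345,247),(328,210),(358,212),(406,194),(406,223),(307,199),(405,199)],[.104,.104,.104,.104,.04,.04,.04,.04])),4))
s,r=st();print(tab(s["ee_pos"]))
E
```

```text
[[-0.013  -0.0823]
 [ 0.0086 -0.08  ]
 [-0.013  -0.0903]
 [-0.0119 -0.0741]
 [-0.0039 -0.0271]
 [ 0.0179 -0.0249]
 [-0.0002 -0.097 ]
 [-0.0002 -0.0275]]
t 8.7 tcp [ 0.4293 -0.176   0.1549] x [-0.215  0.977 -0.001] y [0.977 0.215 0.002] z [ 0.002 -0.001 -1.   ] F [1.  0.1 0.8] op 0.0607 g 0.0
[[ 0.00049452 -0.11394119]]
```

Call:
move_arm(
  plan=[
    [[0, 0, 0.02, 0], [0, 0, 0.02, 0], [0, 0, 0.02, 0], [0, 0, 0.02, 0], [0, 0, 0.015, 0], [0, 0, 0.005, 0], [0, 0, 0, 0], [0, 0, 0, 0], [0, 0, 0, 0]],
  ],
  hand=1,
)

```text
time_s: 9.45
ee_pos: [0.43, -0.1756, 0.0749]
eef_rot: [1.965, 2.449, 0.002]
contact_force: [-0.8, 0.2, -0.2]
opening: -0.0001
grip_force: 0.0
```

Call:
move_arm(
  plan=[
    [[0, 0.005, 0, 0], [0, 0.006, 0, 0], [0, 0.007, 0, 0], [0, 0.007, 0, 0], [0, 0.007, 0, 0], [0, 0.007, 0, 0], [0, 0.006, 0, 0], [0, 0.005, 0, 0], [0, 0, 0, 0]],
  ],
)

```text
time_s: 10.2
ee_pos: [0.4692, -0.167, 0.0741]
eef_rot: [1.966, 2.449, 0.002]
contact_force: [-0.7, -0.2, -0.7]
opening: 0.0001
grip_force: 0.3
```

Call:
move_arm(
  plan=[
    [[0, 0.006, 0, 0], [0, 0.006, 0, 0], [0, 0.006, 0, 0], [0, 0.006, 0, 0], [0, 0.005, 0, 0], [0, 0.004, 0, 0], [0, 0.003, 0, 0], [0, 0, 0, 0]],
  ],
)

```text
time_s: 10.87
ee_pos: [0.4967, -0.1608, 0.074]
eef_rot: [1.966, 2.449, 0.001]
contact_force: [-1.4, -1.6, -1.6]
opening: -0.0001
grip_force: 1.0
```

Call:
move_arm(
  plan=[
    [[0, 0.003, 0, 0], [0, 0.002, 0, 0], [0, 0.002, 0, 0], [0, 0.002, 0, 0], [0, 0, 0, 0]],
  ],
)

```text
time_s: 11.28
ee_pos: [0.5034, -0.1593, 0.074]
eef_rot: [1.967, 2.45, 0.0]
contact_force: [-2.4, -2.1, -1.8]
opening: 0.0004
grip_force: 1.4
```

Call:
move_arm(
  plan=[
    [[0, 0.001, 0, 0], [0, 0.001, 0, 0], [0, 0, 0, 0]],
  ],
)

```text
time_s: 11.53
ee_pos: [0.5046, -0.159, 0.0741]
eef_rot: [-1.967, -2.449, 0.0]
contact_force: [-2.4, -2.3, -0.3]
opening: -0.0002
grip_force: 1.6
```

Call:
move_arm(
  plan=[
    [[0, 0.0015, 0, 0], [0, 0.001, 0, 0], [0, 0, 0, 0]],
  ],
)

```text
time_s: 11.78
ee_pos: [0.5067, -0.1585, 0.0741]
eef_rot: [1.967, 2.45, 0.0]
contact_force: [-2.3, -2.5, -2.7]
opening: 0.0
grip_force: 1.6
```

Call:
move_arm(
  plan=[
    [[0, 0.0015, 0, 0], [0, 0, 0, 0]],
  ],
)

```text
time_s: 11.95
ee_pos: [0.5074, -0.1584, 0.0741]
eef_rot: [-1.967, -2.449, 0.001]
contact_force: [-4.2, -3.0, -1.3]
opening: -0.0001
grip_force: 2.1
```

Call:
move_arm(
  plan=[
    [[0, 0.001, 0, 0], [0, 0, 0, 0], [0, 0, 0, 0]],
  ],
)

```text
time_s: 12.2
ee_pos: [0.5073, -0.1584, 0.0741]
eef_rot: [-1.966, -2.448, 0.003]
contact_force: [-5.4, -2.8, 0.7]
opening: 0.0002
grip_force: 2.8
```

Call:
move_arm(
  plan=[
    [[0, 0.001, 0, 0], [0, 0, 0, 0], [0, 0, 0, 0]],
  ],
)

```text
time_s: 12.45
ee_pos: [0.5073, -0.1584, 0.0741]
eef_rot: [-1.966, -2.447, 0.005]
contact_force: [-6.4, -3.3, 2.1]
opening: -0.0001
grip_force: 3.5
```

Call:
move_arm(
  plan=[
    [[0, 0.003, 0, 0], [0, 0.003, 0, 0], [0, 0, 0, 0], [0, 0, 0, 0]],
  ],
)

```text
time_s: 12.78
ee_pos: [0.5074, -0.1584, 0.0741]
eef_rot: [-1.963, -2.44, 0.017]
contact_force: [-13.9, -4.9, 10.2]
opening: -0.0004
grip_force: 7.6
```

Call:
move_arm(
  plan=[
    [[0, 0.003, 0, 0], [0, 0.003, 0, 0], [0, 0, 0, 0], [0, 0, 0, 0]],
  ],
)

```text
time_s: 13.12
ee_pos: [0.5073, -0.1584, 0.0742]
eef_rot: [-1.96, -2.434, 0.029]
contact_force: [-20.8, -4.6, 19.0]
opening: -0.0
grip_force: 11.7
```

Call:
move_arm(
  plan=[
    [[0, -0.01, 0, 0], [0, -0.01, 0, 0], [0, -0.015, 0, 0], [0, -0.015, 0, 0], [0, 0, -0.03, 0], [0, 0, -0.04, 0], [0, 0, -0.04, 0], [0, 0, -0.04, 0], [0.01, 0.02, 0, 0], [0, 0.02, 0, 0], [0, 0, 0, 0], [0, 0, 0, 0]],
  ],
)

```text
time_s: 14.12
ee_pos: [0.5111, -0.1481, 0.1948]
eef_rot: [1.962, 2.451, 0.006]
contact_force: [-0.9, 0.4, -0.1]
opening: -0.0001
grip_force: 0.0
```

Run:
```python
from h import *
c=look("wrist","w5.png");np.save("c5.npy",c,allow_pickle=True);st()
```

```text
t 14.17 tcp [ 0.5098 -0.1488  0.1942] x [-0.218  0.976  0.001] y [0.976 0.218 0.002] z [ 0.002  0.001 -1.   ] F [-0.1 -0.7 -0.2] op 0.0 g 0.0
```

View pics/w5.png

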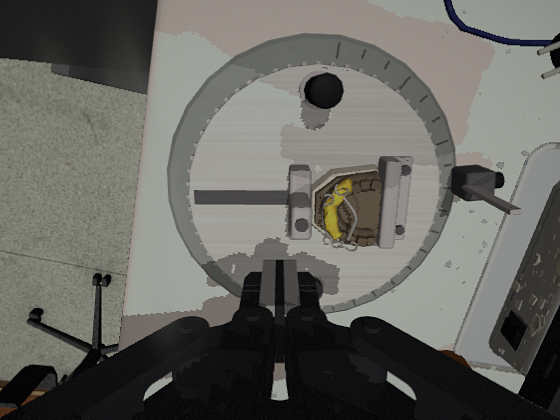

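Run:
```python
from h import *
a=np.load("c3.npy",allow_pickle=True).item();b=np.load("c5.npy",allow_pickle=True).item()
for c,uv in((a,[(446.2,216.8),(455.6,213.4)]),(b,[(508,212),(519,211)])):
    P=p2w(c,uv,[.111]*2);d=P[:,:2]-A;print(np.round(P,4),np.degrees(np.arctan2(d[:,1],d[:,0])),np.hypot(*d.T))
# handle now
P=p2w(b,[(323,90)],[.095]);d=P[:,:2]-A;print(P,np.degrees(np.arctan2(d[:,1],d[:,0])),np.hypot(*d.T))
im=np.zeros((600,800,3),np.uint8)
im[:600,:400]=cv2.resize(b["color"][160:220,440:480+50][:,:],(400,267*600//267),interpolation=cv2.INTER_CUBIC) if 0 else cv2.resize(b["color"][155:230,475:525],(400,600),interpolation=cv2.INTER_CUBIC)
im[:600,400:]=cv2.resize(a["color"][160:235,415:465],(400,600),interpolation=cv2.INTER_CUBIC)
cv2.imwrite("pics/blade.png",im)
```

```text
[[ 0.6526 -0.116   0.111 ]
 [ 0.659  -0.1117  0.111 ]] [17.34884648 18.36168355] [0.11745783 0.12481361]
[[ 0.6516 -0.115   0.111 ]
 [ 0.6582 -0.1129  0.111 ]] [17.93679068 17.94933918] [0.1168071  0.12371625]
[[ 0.52040373 -0.06912587  0.095     ]] [103.79079295] [0.08430441]
```

View pics/blade.png

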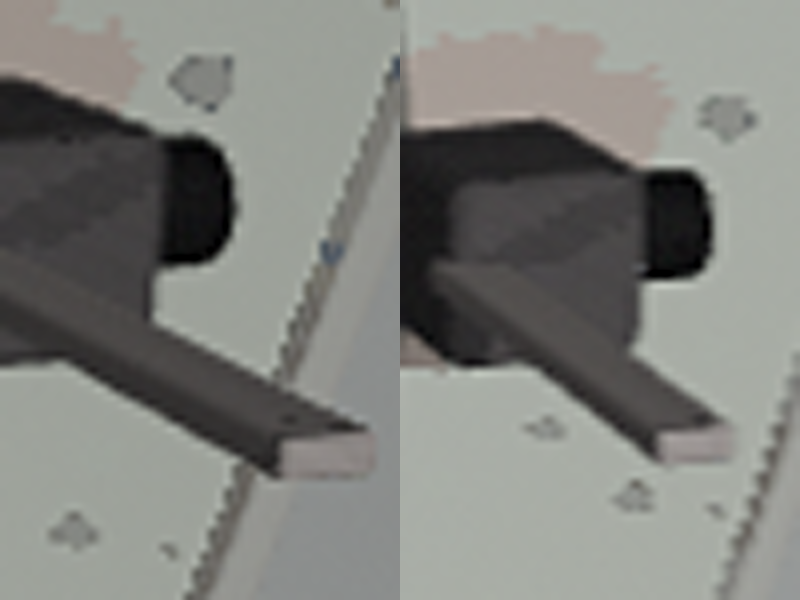

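```bash
cat >> h.py <<'E'
def dark(c,u,v,w=26,th=40):
    "centroid of the very dark blob near pixel u,v"
    g=c["color"].max(2);m=np.zeros_like(g);u,v=int(u),int(v);m[max(v-w,0):v+w,u-w:u+w]=(g[max(v-w,0):v+w,u-w:u+w]<th)
    n,l,s,k=cv2.connectedComponentsWithStats(m);j=1+np.argmax(s[1:,4]);return k[j],s[j]
def pol(P):
    d=np.atleast_2d(P)[:,:2]-A;return np.c_[np.degrees(np.arctan2(d[:,1],d[:,0])),np.hypot(*d.T)]
E
python3 - <<'E'
from h import *
for f,uv,bl in(("c3.npy",(300,121),[(447,215.3),(455.8,214.7)]),("c5.npy",(323,90),[(509.4,212.1),(521.2,211)])):
    c=np.load(f,allow_pickle=True).item();k,s=dark(c,*uv);P=p2w(c,[k],[.093]);print(k,s,np.round(P,4),pol(P),pol(p2w(c,bl,[.111]*2)))
P=[[.5228,-.0687,.095]]
t=look("top");u=w2p(t,P)[0];k,s=dark(t,*u,w=12);P=p2w(t,[k],[.093]);print(u,k,s,P,pol(P))
E
```

```text
[298.56290323 119.81774194] [286 105  27  30 620] [[ 0.5216 -0.0682  0.093 ]] [[1.02872806e+02 8.48980058e-02]] [[17.9398052   0.11804686]
 [17.84808355  0.1250114 ]]
[323.5256167  90.4402277] [ 304   73   39   36 1054] [[ 0.521  -0.0693  0.093 ]] [[1.03412370e+02 8.40188167e-02]] [[17.86371353  0.11770086]
 [17.88981822  0.12511089]]
[225.37228589 239.88764024] [216.5 245. ] [216 240   2  11  14] [[ 0.51221729 -0.04922205  0.093     ]] [[105.52989009   0.10563457]]
```

Call:
move_arm(
  plan=[
    [[0.03, 0.012, 0, 0], [0.03, 0.012, 0, 0], [0.034, 0.011, 0, 0], [0, 0, 0.03, 0], [0, 0, 0.03, 0], [0, 0, 0.02, 0], [0, 0, 0, 0], [0, 0, 0, 0]],
  ],
  hand=0.4,
)

```text
time_s: 14.88
ee_pos: [0.5194, -0.0705, 0.1296]
eef_rot: [-1.966, -2.448, 0.002]
contact_force: [0.8, 0.7, 0.7]
opening: 0.0516
grip_force: 0.0
```

Run:
```python
from h import *
rel([.521,-.069,.056])
```

```text
t 14.88 tcp [ 0.5194 -0.0705  0.1296] x [-0.216  0.976  0.001] y [ 0.976  0.216 -0.002] z [-0.002  0.    -1.   ] F [0.8 0.7 0.7] op 0.0516 g 0.0
tool d(m) [0.001  0.002  0.0736] full-scale [0.0013 0.0025 0.092 ]
```

Call:
move_arm(
  plan=[
    [[0.0013, 0.0025, 0.02, 0], [0, 0, 0.03, 0], [0, 0, 0.02, 0], [0, 0, 0.015, 0], [0, 0, 0.007, 0], [0, 0, 0, 0], [0, 0, 0, 0]],
  ],
)

```text
time_s: 15.47
ee_pos: [0.5228, -0.0689, 0.0575]
eef_rot: [1.966, 2.448, 0.002]
contact_force: [-0.1, 0.4, 0.1]
opening: 0.0511
grip_force: 0.0
```

Call:
move_arm(
  plan=[
    [[0, 0, 0, 0], [0, 0, 0, 0], [0, 0, 0, 0], [0, 0, 0, 0], [0, 0, 0, 0], [0, 0, 0, 0], [0, 0, 0, 0]],
  ],
  hand=1,
)

```text
time_s: 16.05
ee_pos: [0.523, -0.0688, 0.0578]
eef_rot: [1.966, 2.448, 0.002]
contact_force: [-0.3, 0.2, 6.0]
opening: 0.0207
grip_force: 58.6
```

Run:
```python
from h import *
s,r=st();print(pol(s["ee_pos"]),np.round(s["q"],2))
```

```text
t 16.05 tcp [ 0.523  -0.0688  0.0578] x [-0.216  0.976 -0.001] y [0.976 0.216 0.003] z [ 0.003 -0.    -1.   ] F [-0.3  0.2  6. ] op 0.0207 g 58.6
[[1.01994340e+02 8.40288554e-02]] [ 0.3   0.69 -0.33  1.95  0.4   0.56 -0.08]
```

Call:
move_arm(
  plan=[
    [[-0.0003, -0.0073, 0, -1], [-0.0003, -0.0073, 0, -1], [-0.0003, -0.0073, 0, -1], [-0.0003, -0.0073, 0, -1], [-0.0003, -0.0073, 0, -1], [-0.0003, -0.0073, 0, -1], [0, 0, 0, 0]],
  ],
)

```text
time_s: 16.63
ee_pos: [0.4908, -0.0837, 0.0578]
eef_rot: [1.41, 2.805, 0.001]
contact_force: [-0.2, -0.0, 5.9]
opening: 0.0209
grip_force: 59.4
```

Run:
```python
from h import *
s,r=st();print(pol(s["ee_pos"]),np.round(s["q"],2))
```

```text
t 16.63 tcp [ 0.4908 -0.0837  0.0578] x [-0.597  0.803 -0.002] y [0.803 0.597 0.002] z [ 0.002 -0.    -1.   ] F [-0.2 -0.   5.9] op 0.0209 g 59.4
[[1.26473875e+02 8.36357192e-02]] [ 0.42  0.68 -0.44  2.02  0.54  0.55  0.23]
```

Call:
move_arm(
  plan=[
    [[-0.0003, -0.0073, 0, -1], [-0.0003, -0.0073, 0, -1], [-0.0003, -0.0073, 0, -1], [-0.0003, -0.0073, 0, -1], [-0.0003, -0.0073, 0, -1], [-0.0003, -0.0073, 0, -1], [-0.0003, -0.0073, 0, -1], [-0.0003, -0.0073, 0, -1], [-0.0003, -0.0073, 0, -1], [-0.0003, -0.0073, 0, -1], [-0.0003, -0.0073, 0, -1], [0, 0, 0, 0]],
  ],
)

```text
time_s: 17.63
ee_pos: [0.4586, -0.1377, 0.0578]
eef_rot: [0.257, 3.129, -0.0]
contact_force: [-1.4, 1.9, 7.3]
opening: 0.0208
grip_force: 59.9
```

Run:
```python
from h import *
s,r=st();print(pol(s["ee_pos"]),np.round(s["q"],2))
```

```text
t 17.63 tcp [ 0.4586 -0.1377  0.0578] x [-0.987  0.163 -0.002] y [ 0.163  0.987 -0.   ] z [ 0.002 -0.    -1.   ] F [-1.4  1.9  7.3] op 0.0208 g 59.9
[[1.70772262e+02 8.29823577e-02]] [ 0.67  0.71 -0.65  2.07  0.77  0.61  0.89]
```

Call:
move_arm(
  plan=[
    [[-0.0001, -0.0073, 0, -1], [-0.0001, -0.0073, 0, -1], [-0.0002, -0.0073, 0, -1], [-0.0002, -0.0073, 0, -1], [-0.0002, -0.0073, 0, -1], [-0.0003, -0.0073, 0, -1], [0, -0.003, 0, -0.4], [0, 0, 0, 0], [0, 0, 0, 0]],
  ],
)

```text
time_s: 18.38
ee_pos: [0.461, -0.1743, 0.0578]
eef_rot: [-0.439, 3.108, -0.001]
contact_force: [-0.7, -1.1, 7.4]
opening: 0.0205
grip_force: 60.2
```

Run:
```python
from h import *
s,r=st();print(pol(s["ee_pos"]),np.round(s["q"],2))
c=look("top","t6.png");np.save("c6.npy",c,allow_pickle=True)
```

```text
t 18.38 tcp [ 0.461  -0.1743  0.0578] x [-0.961 -0.277 -0.003] y [-0.277  0.961 -0.001] z [ 0.003 -0.    -1.   ] F [-0.7 -1.1  7.4] op 0.0205 g 60.2
[[-1.63655897e+02  8.28180793e-02]] [ 0.82  0.77 -0.78  2.03  0.86  0.7   1.33]
```

Run:
```python
from h import *
from scipy.optimize import least_squares
P=np.array([[.523,-.0688],[.4908,-.0837],[.4586,-.1377],[.461,-.1743]])
f=least_squares(lambda a:np.hypot(*(P-a).T)-.084,A);a=f.x;print(a,f.fun)
B=np.array([.6522,-.1150])
d=B-a;print(np.degrees(np.arctan2(*d[::-1])),np.hypot(*d), np.degrees(np.arctan2(*(P[3]-a)[::-1]))+360)
```

```text
[ 0.54158923 -0.15067002] [-4.60879990e-05  5.07550292e-05 -3.36830446e-06 -1.78558268e-05]
17.87359412461932 0.1162200152136466 196.34193545064701
```

Call:
move_arm(
  plan=[
    [[0, 0, 0, 0], [0, 0, 0, 0], [0, 0, 0, 0]],
  ],
  hand=0.4,
)

```text
time_s: 18.68
ee_pos: [0.4593, -0.1743, 0.0564]
eef_rot: [0.439, -3.11, -0.0]
contact_force: [-0.1, -0.1, 0.5]
opening: 0.0514
grip_force: 0.0
```

Call:
move_arm(
  plan=[
    [[0, 0, -0.01, 0], [0, 0, -0.03, 0], [0, 0, -0.04, 0], [0, 0, -0.04, 0], [0, 0, -0.04, 0], [0, 0, -0.04, 0], [0, 0, 0, 0], [0, 0, 0, 0]],
  ],
)

```text
time_s: 19.35
ee_pos: [0.4604, -0.1742, 0.2185]
eef_rot: [-0.438, 3.108, -0.003]
contact_force: [-1.3, -0.4, -0.8]
opening: 0.0511
grip_force: 0.0
```

Run:
```python
from h import *
s,r=st()
for n in("wrist","top"):
    c=look(n,n+"7.png");np.save("c7"+n+".npy",c,allow_pickle=True)
    h=np.r_[A+.084*np.array([-.955,-.295]),.095]
    print(n,w2p(c,[h,[.6428,-.1178,.048],[.6522,-.1150,.111],[.6522,-.115,.05],np.r_[A,.04]]))
    try: k,q=dark(c,*w2p(c,[h])[0],w=40 if n=="wrist" else 10);P=p2w(c,[k],[.093]);print(k,q,P,pol(P))
    except Exception as e: print(e)
```

```text
t 19.35 tcp [ 0.4604 -0.1742  0.2185] x [-0.961 -0.277 -0.003] y [-0.277  0.961 -0.003] z [ 0.004 -0.002 -1.   ] F [-1.3 -0.4 -0.8] op 0.0511 g 0.0
wrist [[278.09448905 197.37660278]
 [283.64952921 367.38343143]
 [284.27231941 428.94236624]
 [283.71355605 376.79702473]
 [280.21907788 266.96363553]]
[279.36432432 189.42918919] [266 169  28  41 925] [[ 0.45475982 -0.17641271  0.093     ]] [[-1.63490594e+02  8.94269724e-02]]
top [[275.76488225 268.2801428 ]
 [248.72298629 187.27650483]
 [245.60287707 178.63091745]
 [247.37802112 183.05760196]
 [264.23315757 232.33714887]]
attempt to get argmax of an empty sequence
```

Call:
move_arm(
  plan=[
    [[0, -0.003, 0, -0.45], [-0.03, 0, 0, 0], [-0.035, 0, 0, 0], [-0.035, 0, 0, 0], [-0.035, 0, 0, 0], [-0.035, 0, 0, 0], [-0.035, 0, 0, 0], [-0.035, 0, 0, 0], [-0.035, 0, 0, 0], [0, 0, 0, 0], [0, 0, 0, 0], [0, 0, 0, 0]],
  ],
)

```text
time_s: 20.45
ee_pos: [0.6685, -0.1091, 0.2147]
eef_rot: [0.489, -3.099, -0.0]
contact_force: [-1.0, -0.6, 0.3]
opening: 0.051
grip_force: 0.0
```

Run:
```python
from h import *
s,r=st()
c=look("wrist","w8.png");np.save("c8.npy",c,allow_pickle=True)
A=np.array([.5408,-.1508]);b=np.radians(17.87);o=np.array([np.cos(b),np.sin(b)]);n=np.array([-o[1],o[0]])
V=c["view"];print("cam",-V[:3,:3].T@V[:3,3])
g=cv2.cvtColor(c["color"],cv2.COLOR_BGR2GRAY).astype(np.float32)
lat=np.arange(-12,12.1,1)/1000
print("lat mm",(lat*1e3).astype(int))
for z,rs in((.048,np.arange(.080,.112,.003)),(.111,np.arange(.112,.132,.003))):
    for q in rs:
        P=[np.r_[A+q*o+l*n,z] for l in lat];uv=w2p(c,P).astype(np.float32)
        v=cv2.remap(g,uv[:,:1],uv[:,1:],cv2.INTER_LINEAR).ravel();print(z,round(q,3),uv[12].round(),v.astype(int))
```

```text
t 20.45 tcp [ 0.6685 -0.1091  0.2147] x [-0.951 -0.308  0.004] y [-0.308  0.951  0.001] z [-0.004 -0.    -1.   ] F [-1.  -0.6  0.3] op 0.051 g 0.0
cam [ 0.59520982 -0.13304381  0.35772234]
lat mm [-12 -11 -10  -9  -8  -7  -6  -5  -4  -3  -2  -1   0   1   2   3   4   5
   6   7   8   9  10  11  12]
0.048 0.08 [279. 119.] [ 98  80  83  84  84  84  84  83  83  85  86  86  83  83  84  83  83  83
  82 104 165 180 178 177 178]
0.048 0.083 [279. 123.] [ 98  79  60  45  51  54  66  75  71  52  53  57  59  76  83  86  85  85
  83  98 149 171 181 180 180]
0.048 0.086 [279. 127.] [169  96  65  43  51  60  66  69  72  76  76  76  76  73  71  66  59  61
  95 147 175 180 178 178 179]
0.048 0.089 [279. 130.] [181 172 135  78  43  54  64  68  71  75  76  76  76  72  67  61  90 153
 166 176 180 180 180 180 180]
0.048 0.092 [279. 134.] [179 180 176 126  68  53  58  67  71  76  77  77  73  69  62  89 163 180
 179 178 178 178 178 178 178]
0.048 0.095 [279. 138.] [178 175 137 119 111  59  55  69  71  75  78  77  71  65  83 148 179 178
 177 177 177 177 177 177 176]
0.048 0.098 [279. 142.] [180 181 175 129
[... 781 characters left out ...]
  82  72  72  71  74  71  71  72  77
  81  81  68 111 167 169 172]
0.111 0.118 [279. 184.] [127 127  98  59  74  81  83  82  82  81 105 111 110  90  71  72  71  72
  73  80  68 129 172 169 180]
0.111 0.121 [279. 188.] [125 126  96  60  79  82  81  82  81  79 101 108 107  92  78  73  72  71
  72  75  64 123 171 169 174]
0.111 0.124 [279. 193.] [183 183 182 113  64  67  71  73  73  73 100 106 105  93  71  71  67  58
  55  55 107 168 169 175 183]
0.111 0.127 [279. 197.] [183 182 182 183 182 185 176   5  18  21  23  28  28  26  24  21  24 127
 172 174 183 182 182 182 183]
0.111 0.13 [279. 201.] [182 183 182 182 183 184 173  15  17  22  26  25  28  23  23  18  29 130
 173 171 179 183 183 183 182]
```

Call:
move_arm(
  plan=[
    [[0.035, 0, 0, 0], [0.035, 0, 0, 0], [0.035, 0, 0, 0], [0.035, 0, 0, 0], [0.035, 0, 0, 0], [0.035, 0, 0, 0], [0.035, 0, 0, 0], [0.025, 0, 0, 0], [0, 0, 0.03, 0], [0, 0, 0.03, 0], [0, 0, 0.03, 0], [0, 0, 0, 0]],
  ],
)

```text
time_s: 21.5
ee_pos: [0.4595, -0.1765, 0.1411]
eef_rot: [0.484, -3.095, -0.003]
contact_force: [-0.2, 0.0, -0.5]
opening: 0.0515
grip_force: 0.0
```

Run:
```python
from h import *
env.read_state();rel([.4615,-.1761,.058])
```

```text
t 21.5 tcp [ 0.4595 -0.1765  0.1411] x [-0.952 -0.305  0.009] y [-0.305  0.952  0.003] z [-0.009  0.001 -1.   ] F [-0.2  0.  -0.5] op 0.0515 g 0.0
tool d(m) [-0.0028 -0.0005  0.0831] full-scale [-0.0035 -0.0007  0.1039]
```

Call:
move_arm(
  plan=[
    [[-0.002, 0, 0.02, 0], [0, 0, 0.03, 0], [0, 0, 0.025, 0], [0, 0, 0.02, 0], [0, 0, 0.009, 0], [0, 0, 0, 0], [0, 0, 0, 0], [0, 0, 0, 0]],
  ],
)

```text
time_s: 22.17
ee_pos: [0.4665, -0.175, 0.0627]
eef_rot: [-0.487, 3.101, -0.002]
contact_force: [0.3, 0.2, 0.4]
opening: 0.0514
grip_force: 0.0
```

Run:
```python
from h import *
rel([.4615,-.1761,.058])
```

```text
t 22.17 tcp [ 0.4665 -0.175   0.0627] x [-0.952 -0.307 -0.002] y [-0.307  0.952 -0.001] z [ 0.002 -0.001 -1.   ] F [0.3 0.2 0.4] op 0.0514 g 0.0
tool d(m) [0.0051 0.0005 0.0047] full-scale [0.0064 0.0006 0.0059]
```

Call:
move_arm(
  plan=[
    [[0, 0, 0, 0], [0, 0, 0, 0], [0, 0, 0, 0], [0, 0, 0, 0], [0, 0, 0, 0], [0, 0, 0, 0], [0, 0, 0, 0]],
  ],
  hand=1,
)

```text
time_s: 22.75
ee_pos: [0.4659, -0.1746, 0.0623]
eef_rot: [-0.488, 3.103, -0.001]
contact_force: [-1.5, -0.0, 5.7]
opening: 0.0208
grip_force: 58.5
```

Run:
```python
from h import *
rel([.4615,-.1761,.058])
```

```text
t 22.75 tcp [ 0.4659 -0.1746  0.0623] x [-0.952 -0.307 -0.001] y [-0.307  0.952 -0.001] z [ 0.001 -0.001 -1.   ] F [-1.5 -0.   5.7] op 0.0208 g 58.5
tool d(m) [ 0.0047 -0.0001  0.0043] full-scale [ 0.0059 -0.0001  0.0054]
```

Call:
move_arm(
  plan=[
    [[0, 0, 0, 0], [0, 0, 0, 0], [0, 0, 0, 0]],
  ],
  hand=0.4,
)

```text
time_s: 23.0
ee_pos: [0.4656, -0.1749, 0.0614]
eef_rot: [-0.488, 3.103, -0.0]
contact_force: [-0.2, 0.6, 0.1]
opening: 0.0511
grip_force: 0.0
```

Call:
move_arm(
  plan=[
    [[0, 0, -0.02, 0], [0, 0, -0.04, 0], [0, 0, -0.04, 0], [0, 0, -0.04, 0], [-0.02, 0, -0.04, 0], [-0.035, 0, -0.01, 0], [-0.035, 0, 0, 0], [-0.035, 0, 0, 0], [-0.035, 0, 0, 0], [-0.035, 0, 0, 0], [-0.035, 0, 0, 0], [-0.03, 0, 0, 0]],
  ],
)

```text
time_s: 24.0
ee_pos: [0.665, -0.1102, 0.2128]
eef_rot: [0.489, -3.103, -0.001]
contact_force: [0.0, 0.7, -0.7]
opening: 0.0512
grip_force: 0.0
```

Call:
move_arm(
  plan=[
    [[0, 0, 0, 0], [0, 0, 0, 0], [0, 0, 0, 0]],
  ],
)

```text
time_s: 24.25
ee_pos: [0.6628, -0.1113, 0.2128]
eef_rot: [0.488, -3.102, 0.0]
contact_force: [-0.2, -0.3, 0.0]
opening: 0.0512
grip_force: 0.0
```

```bash
cat > chk.py <<'E'
from h import *
s,r=st()
c=look("wrist")
A=np.array([.5408,-.1508]);b=np.radians(17.87);o=np.array([np.cos(b),np.sin(b)]);n=np.array([-o[1],o[0]])
V=c["view"];p=-V[:3,:3].T@V[:3,3];print("cam lat",(p[:2]-A)@n)
g=cv2.cvtColor(c["color"],cv2.COLOR_BGR2GRAY).astype(np.float32)
lat=np.arange(-10,10.1,1)/1000
for z,rs in((.048,[.089,.092,.095,.098,.101,.104,.107]),(.111,[.115,.118,.121,.124])):
    for q in rs:
        uv=w2p(c,[np.r_[A+q*o+l*n,z] for l in lat]).astype(np.float32)
        v=cv2.remap(g,uv[:,:1],uv[:,1:],cv2.INTER_LINEAR).ravel();print(z,round(q,3),v.astype(int))
E
python3 chk.py
```

```text
t 24.25 tcp [ 0.6628 -0.1113  0.2128] x [-0.952 -0.307  0.002] y [-0.307  0.952  0.   ] z [-0.002 -0.    -1.   ] F [-0.2 -0.3  0. ] op 0.0512 g 0.0
cam lat 3.4399534225520084e-05
0.048 0.089 [179 179 137  71  44  54  63  68  70  74  75  75  74  71  65  61 105 170
 179 176 177]
0.048 0.092 [176 166 150 118  56  47  57  66  70  73  76  75  73  67  63  96 170 177
 176 176 176]
0.048 0.095 [176 173 136 117 107  49  54  66  70  74  75  76  72  63  81 159 178 176
 175 175 175]
0.048 0.098 [179 179 171 124 117  93  50  60  69  71  75  73  65  62 128 164 166 178
 178 177 177]
0.048 0.101 [149  94  72 109 116 111  68  54  65  65  76  71  61  76 109 114 115 113
 129 158 164]
0.048 0.104 [129 123 118 121 129 129 123  64  63  74  74  66  73 107 116 115 115 123
 129 129 128]
0.048 0.107 [129 130 131 130 129 129 131 121  56  73  70  65  95 116 116 118 127 130
 129 130 131]
0.111 0.115 [ 91  61  75  78  79  82  81  77  68  71  70  73  71  71  71  71  81  79
  71 114 170]
0.111 0.118 [ 87  60  74  81  80  80  80  77  91 108 105  95  75  69  70  70  70  70
  71 110 170]
0.111 0.121 [126  59  74  79  79  79  78  76  91 105 105  90  74  76  69  70  70  71
  73 133 168]
0.111 0.124 [180 182 179 176 124  11  16  28  84 105 103  87  23  22  34 132 162 166
 183 181 179]
```

```bash
python3 -c "
from bench import env
print(env.sign_off())"
```

```text
the job is handed in; nothing more can be done
None
```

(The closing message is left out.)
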